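Unstack the topping tins into their holders at the caramel bench

ROBOT

A 6-joint arm with a two-finger parallel gripper is mounted at the origin on the work surface. World frame = base frame: x ahead of the robot, y to its left, z up, the work surface at z = 0. Lengths are in m, angles in rad, forces in N, time in s.
With the tool pointing down it reaches from about 0.375 to 0.925 m from the base axis. Payload 5.7 kg.
Tool frame: the origin (TCP) lies at the very end of the fingers, on their centre line; the grasp point (between the pads) lies 19 mm behind it; z points along the fingers, y is the line along which they close (so a half turn about z gives the same grasp; the last joint's range is limited). The gripper opens to 88 mm and grips with 3 to 60 N. Pads are 20 mm wide; open, the fingers measure 115 mm over their backs; the gripper's body (75 mm by 178 mm) begins 61 mm behind the grasp point.
Start: joints at [0.993, 0.359, 1.51, -0, 1.272, -0.115], TCP at [0.268, 0.537, 0.223] pointing down, gripper open.
Joint ranges: [-2.97, 2.97], [-1.01, 2.36], [0.21, 2.38], [-0.96, 4.11], [0.2, 2.71], [-2.98, 2.98]. Speed limits (rad/s): [2.39, 2.39, 3.14, 3.14, 3.14, 3.14].

INTERFACE

Orientations are given as a unit quaternion [w, x, y, z].
In Python, from bench import telemetry, cams, workorder gives the robot as it stands. The module is installed in compiled form; this text tells all that it offers.
- The arm moves only by the shell command python3 -m creep 'ROWS' [OPENING] [FORCE]. ROWS is text: rows parted by semicolons, each of 6 numbers parted by spaces: the shift along the tool's x, y, z each as a share of 250 mm, from -1 to 1, then the turn, a rotation vector about the tool's x, y, z each as a share of 0.12 rad, from -1 to 1. In form: dx dy dz ax ay az; .... A call has 1 to 20 rows; each row shifts and turns the commanded pose from where the row before left it, along the tool's axes as they then stand; what a row does not reach is not made up. A row lasts 1/8 s, in which the tool goes at most 62.5 mm and 10.7 degrees, less where a joint would pass 70% of its speed; a pose out of reach is approached as far as the arm can. A call with a number of a shift or a turn outside -1 to 1 is refused whole. A call with a gripper value outside its range is refused whole. OPENING is the gripper command: -1 is fully open, 1 is shut, values between are in proportion, set as the call begins (- or left out, the last holds). The fingers move at their own pace and stop on an object; FORCE is the grip in N (left out, the last holds). Time passes only in rows, so rows that do not move let the fingers close. It gives the time, the measured TCP pose, the force, the opening and the grip force at its end, in the units of the state.
- telemetry.get_obs(): the state, without advancing time (a new reading comes with each control period).
- cams.grab_frame(name): name is "scene" or "top"; returns the picture (420x560x3 uint8, blue, green, red); there is no depth.
- cams.get_calibration(name): a dict with "fov_y" (degrees; the focal length in pixels is half the picture's height over the tangent of half this angle, whatever the lens; pixels are square), "cx", "cy" (the principal point, pixels), "R" (3x3) and "t" (3): a world point X has camera coordinates R X + t. Camera axes: x right, y down, z forward; pixel columns grow to the right and rows downward; lengths in m; the calibration is good to about 2 mm. A picture is of the moment at which its call begins. get_calibration takes no time and is no camera call.
- workorder.finish_job(): hands the job in; it is judged then, once.
The state is a dict: "clock": time; "joint_pos": joint angles; "qvel": joint speeds; "joint_efforts": joint torques, N m; "ee_pos": TCP position; "tcp_rot": TCP orientation; "force": force on the tool from outside, world axes, zero at the start; "moment": the same for the moment, N m; "opening": finger opening in m; "grasp_force": force on a finger pad.
Only numpy, scipy, OpenCV 4.12 (cv2) and the standard library are available. Lean on these libraries where they do the work, as an engineer would, in place of code of your own. Each camera call takes 0.05 s, during which the arm holds its last target. There are 200 camera calls.

TASK

Take the two piles of topping tins apart and stand each of the five tins in the wooden holder whose rim has the same shape and size, sitting flat on the floor inside the rim. Keep every tin upright all the time: none may fall over. Leave all five released and at rest.

Things in the scene. Friction and masses are not known exactly. Their poses are not given: they have to be found in the camera images.
- centre_big_round (a point): large round tin: a plain cylinder 68 mm in diameter, 52 mm tall, bare aluminium with a flat fixed lid and a thin dark seam, 200 to 300 g. The point is its centre, 26 mm above its underside; z is up. At the start it stands upright in one of two piles (three tins and two tins, all resting loosely on one another), each pile on a fixed cork disc 94 mm wide and 4 mm thick.
- centre_square (a point): square tin: 64 x 64 mm, sides square to its x and y axes, 52 mm tall, bare aluminium with a flat fixed lid and a thin dark seam, 200 to 300 g. The point is its centre, 26 mm above its underside; z is up. At the start it stands upright in one of two piles (three tins and two tins, all resting loosely on one another), each pile on a fixed cork disc 94 mm wide and 4 mm thick.
- centre_oblong (a point): oblong tin: 80 mm along its x axis, 42 mm along its y axis, 52 mm tall, bare aluminium with a flat fixed lid and a thin dark seam, 144 to 216 g. The point is its centre, 26 mm above its underside; z is up. At the start it stands upright in one of two piles (three tins and two tins, all resting loosely on one another), each pile on a fixed cork disc 94 mm wide and 4 mm thick.
- centre_hexagon (a point): six-sided tin: 48 mm across flats (two of the flats face its +x and -x), 55 mm across corners, 52 mm tall, bare aluminium with a flat fixed lid and a thin dark seam, 104 to 156 g. The point is its centre, 26 mm above its underside; z is up. At the start it stands upright in one of two piles (three tins and two tins, all resting loosely on one another), each pile on a fixed cork disc 94 mm wide and 4 mm thick.
- centre_small_round (a point): small round tin: a plain cylinder 36 mm in diameter, 52 mm tall, bare aluminium with a flat fixed lid and a thin dark seam, 72 to 108 g. The point is its centre, 26 mm above its underside; z is up. At the start it stands upright in one of two piles (three tins and two tins, all resting loosely on one another), each pile on a fixed cork disc 94 mm wide and 4 mm thick.
- seat_big_round (a point): fixed wooden holder for the large round tin: a 3 mm plywood base with a raised rim 5 mm high and 7 mm wide around a round opening 80 mm in diameter, so 6 mm of play on every side. The point is the centre of the floor inside the rim, 3 mm above the table; its axes lie like those of the tin that belongs in it, z up.
- seat_square (a point): fixed wooden holder for the square tin: a 3 mm plywood base with a raised rim 5 mm high and 7 mm wide around an opening 76 mm along its x by 76 mm along its y, so 6 mm of play on every side. The point is the centre of the floor inside the rim, 3 mm above the table; its axes lie like those of the tin that belongs in it, z up.
- seat_oblong (a point): fixed wooden holder for the oblong tin: a 3 mm plywood base with a raised rim 5 mm high and 7 mm wide around an opening 92 mm along its x by 54 mm along its y, so 6 mm of play on every side. The point is the centre of the floor inside the rim, 3 mm above the table; its axes lie like those of the tin that belongs in it, z up.
- seat_hexagon (a point): fixed wooden holder for the six-sided tin: a 3 mm plywood base with a raised rim 5 mm high and 7 mm wide around a six-sided opening 60 mm across flats (flats facing +x and -x), so 6 mm of play on every side. The point is the centre of the floor inside the rim, 3 mm above the table; its axes lie like those of the tin that belongs in it, z up.
- seat_small_round (a point): fixed wooden holder for the small round tin: a 3 mm plywood base with a raised rim 5 mm high and 7 mm wide around a round opening 48 mm in diameter, so 6 mm of play on every side. The point is the centre of the floor inside the rim, 3 mm above the table; its axes lie like those of the tin that belongs in it, z up.
There are look-alikes about, which are no part of the job. Leave any red or yellow look-alike of the part that bears centre_oblong alone.

How it is judged:
At the end, for the whole second after the job is handed in: Each of the five tins stands in the holder of its own outline: centre within 10 mm of the holder's centre seen from above, underside on the holder's floor (within 2 mm above, not riding on the rim), upright within 2 degrees and at rest (horizontal distance between centre_big_round and seat_big_round below 0.01 m and z of centre_big_round in the frame of seat_big_round between 0.023 and 0.028 m and angle between each of centre_big_round, centre_square, centre_oblong, centre_hexagon, centre_small_round's own z axis and vertical below 0.035 rad and linear speed of each of tin_big_round, tin_square, tin_oblong, tin_hexagon, tin_small_round below 0.01 m/s and horizontal distance between centre_square and seat_square below 0.01 m and z of centre_square in the frame of seat_square between 0.023 and 0.028 m and horizontal distance between centre_oblong and seat_oblong below 0.01 m and z of centre_oblong in the frame of seat_oblong between 0.023 and 0.028 m and horizontal distance between centre_hexagon and seat_hexagon below 0.01 m and z of centre_hexagon in the frame of seat_hexagon between 0.023 and 0.028 m and horizontal distance between centre_small_round and seat_small_round below 0.01 m and z of centre_small_round in the frame of seat_small_round between 0.023 and 0.028 m); the robot touches nothing.
It fails at once if the big round tin tips over (leans more than 35 degrees) (angle between centre_big_round's own z axis and vertical above 0.61 rad).
It fails at once if the square tin tips over (leans more than 35 degrees) (angle between centre_square's own z axis and vertical above 0.61 rad).
It fails at once if the oblong tin tips over (leans more than 35 degrees) (angle between centre_oblong's own z axis and vertical above 0.61 rad).
It fails at once if the hexagon tin tips over (leans more than 35 degrees) (angle between centre_hexagon's own z axis and vertical above 0.61 rad).
It fails at once if the small round tin tips over (leans more than 35 degrees) (angle between centre_small_round's own z axis and vertical above 0.61 rad).
It also fails if it takes over 136 s, if anything falls off the work surface, if the arm or the gripper's body presses on something with over 40 N, if the wrist force passes 120 N, or if a joint passes its speed limit or range.

## Working session

There is one attempt and no reset: what is moved stays moved. The work goes in short steps, Python scripts to look and compute and a shell command to move; the robot and the scene stay as the last step left them, time stands still between calls to the robot, and variables do not carry over. Pictures are saved under pics/ and viewed, at most 14 in all, crops included, and the job is handed in when it is done.

```bash
mkdir -p pics; python3 - <<'E'
from bench import telemetry,cams
import cv2
for n in("scene","top"):
    im=cams.grab_frame(n);cv2.imwrite(f"pics/{n}0.png",im);c=cams.get_calibration(n);print(n,c)
o=telemetry.get_obs();print(o)
E
```

```text
scene {'fov_y': 42.72094735817335, 'cx': 278.4949402959345, 'cy': 200.66622570018797, 'R': array([[ 0.05948673,  0.99822329,  0.00340338],
       [ 0.66211149, -0.036905  , -0.74849609],
       [-0.74704063,  0.046779  , -0.66313047]]), 't': array([-0.02497419, -0.22984661,  1.63536646])}
top {'fov_y': 43.83630417580093, 'cx': 286.4933643347555, 'cy': 203.81369198197532, 'R': array([[-0.01275433, -0.99971525,  0.02016813],
       [-0.99818071,  0.0115409 , -0.05917842],
       [ 0.05892881, -0.02088622, -0.99804367]]), 't': array([-0.01157367,  0.44438693,  1.64751832])}
{'clock': 0.1, 'joint_pos': array([ 9.92879291e-01,  3.59419616e-01,  1.51130088e+00,  2.36593316e-06,
        1.27251500e+00, -1.15091002e-01]), 'qvel': array([ 0.00157633, -0.0007704 , -0.00238157,  0.00075518,  0.00038314,
       -0.00070274]), 'joint_efforts': array([ 3.33567618e-05, -5.16349876e+01, -2.71412569e+01,  6.77990704e-02,
        2.76235450e-02, -2.51455509e-05]), 'ee_pos': array([0.26754969, 0.5363566 , 0.22191049]), 'tcp_rot': array([-2.80027143e-04,  2.29353365e-01,  9.73342879e-01, -7.72215737e-04]), 'force': array([-0.12931219,  0.54207603,  0.40151748]), 'moment': array([ 0.04020053,  0.02788664, -0.02311841]), 'grasp_force': 0.0, 'opening': 0.08781202974406674}
```

View pics/scene0.png

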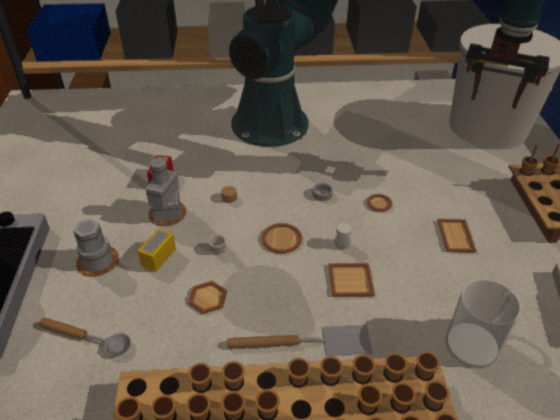

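View pics/top0.png

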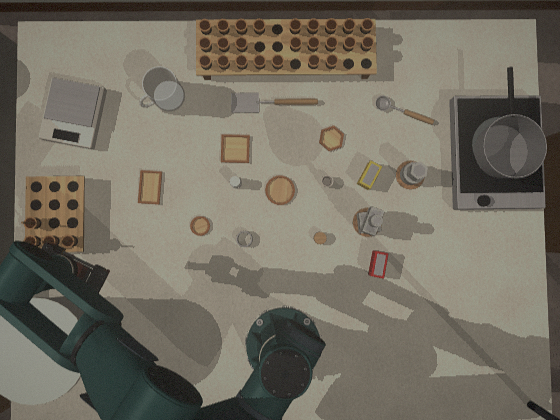

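The scene view shows a pile of three at about (163,190), a pile of two at about (92,245), and red and yellow look-alikes beside them. The top view shows the piles at (370,221) and (410,175), and the five holders at (281,190), (236,148), (151,187), (331,138) and (200,226). Next I'll zoom in on the piles and locate the holders.

```bash
python3 - <<'E'
import cv2,numpy as np
s=cv2.imread("pics/scene0.png");t=cv2.imread("pics/top0.png")
a=cv2.resize(s[140:280,65:215],None,fx=4,fy=4,interpolation=cv2.INTER_CUBIC)
b=cv2.resize(t[150:290,335:445],None,fx=4,fy=4,interpolation=cv2.INTER_CUBIC)[:560]
b=b[:, :]
h=min(len(a),len(b));c=np.hstack([a[:h,:],b[:h]]) 
c=cv2.resize(c,None,fx=.72,fy=.72*1.0,interpolation=cv2.INTER_AREA);print(c.shape)
cv2.imwrite("pics/crop0.png",c)
cv2.imwrite("pics/crop1.png",cv2.resize(t[120:250,130:350],None,fx=3.5,fy=3.5,interpolation=cv2.INTER_CUBIC))
E
```

```text
(403, 749, 3)
```

View pics/crop0.png

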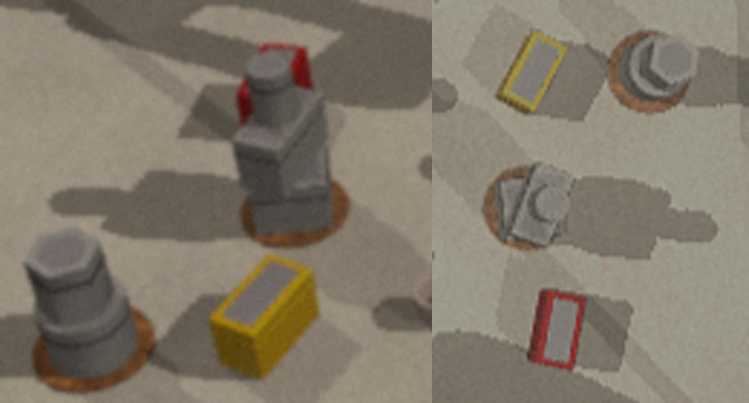

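View pics/crop1.png

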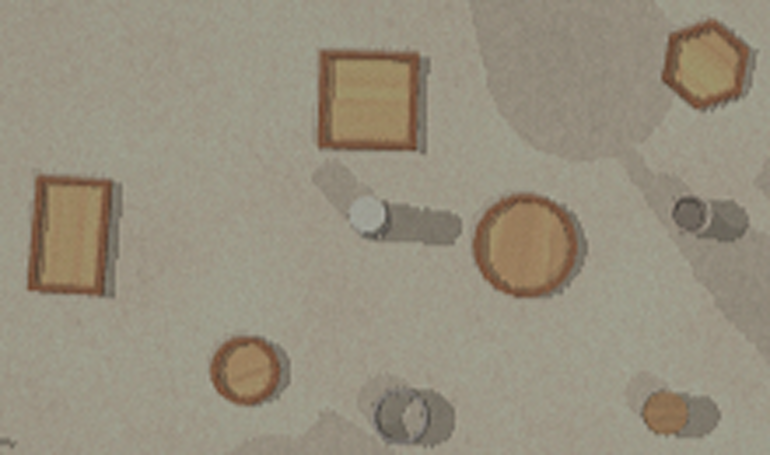

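Pile A, from the bottom up, is square, oblong, small round. Pile B is big round with the hexagon on top. I'll write helpers, then measure the holders and the top tins.

```bash
cat > h.py <<'E'
import numpy as np, cv2
from bench import telemetry,cams
from scipy.spatial.transform import Rotation as Ro
def cal(n):
    c=cams.get_calibration(n);f=210/np.tan(np.radians(c["fov_y"]/2));return f,c["cx"],c["cy"],np.array(c["R"]),np.array(c["t"])
def proj(n,P):
    f,cx,cy,R,t=cal(n);q=np.atleast_2d(P)@R.T+t;return np.c_[cx+f*q[:,0]/q[:,2],cy+f*q[:,1]/q[:,2]]
def ray(n,uv,z):
    f,cx,cy,R,t=cal(n);o=-R.T@t;d=np.c_[(np.atleast_2d(uv)-[cx,cy])/f,np.ones(len(np.atleast_2d(uv)))]@R
    return o+d*((z-o[2])/d[:,2])[:,None]
def outline(kind,x,y,yaw,z):
    yaw=np.radians(yaw)
    if kind=="hex": a=np.radians(30+60*np.arange(6));p=55.4/2*np.c_[np.cos(a),np.sin(a)]
    elif kind[0]=="r": a=np.linspace(0,2*np.pi,40);p=float(kind[1:])/2*np.c_[np.cos(a),np.sin(a)]
    else: w,h=map(float,kind.split("x"));p=np.array([[1,1],[-1,1],[-1,-1],[1,-1]])*[w/2,h/2]
    c,s=np.cos(yaw),np.sin(yaw);p=p/1000@np.array([[c,s],[-s,c]]);return np.c_[p+[x,y],np.full(len(p),z)]
def plan(x,y,z,yaw=None):
    "yaw: world angle (deg, mod 180) of the closing line"
    o=telemetry.get_obs();q=o["tcp_rot"];R=Ro.from_quat([*q[1:],q[0]])
    M=R.as_matrix();cur=np.degrees(np.arctan2(M[1,1],M[0,1]));turn=0
    if yaw is not None: turn=(yaw-cur+90)%180-90
    up=R.inv().apply(np.cross(M[:,2],[0,0,-1]))/.12
    R2=Ro.from_euler("z",turn,degrees=True)*R
    d=R2.inv().apply(np.array([x,y,z])-o["ee_pos"])/.25
    print("t %.1f pos"%o["clock"],o["ee_pos"].round(4),"yaw %.1f turn-first az total %.2f tilt"%(cur,-np.radians(turn)/.12),up.round(3)[:2],"shift",d.round(3),"open %.4f gf %.1f F"%(o["opening"],o["grasp_force"]),o["force"].round(1), "j1 %.2f j6 %.2f"%(o["joint_pos"][0],o["joint_pos"][5]))
E
python3 - <<'E'
from h import *
t=cv2.imread("pics/top0.png")
hsv=cv2.cvtColor(t,cv2.COLOR_BGR2HSV)
m=cv2.inRange(hsv,(3,70,40),(25,255,255))
m=cv2.morphologyEx(m,cv2.MORPH_CLOSE,np.ones((3,3)))
cs,_=cv2.findContours(m,cv2.RETR_EXTERNAL,cv2.CHAIN_APPROX_NONE)
for c in cs:
    M=cv2.moments(c)
    if M["m00"]<80 or M["m00"]>1500:continue
    u=np.array([M["m10"],M["m01"]])/M["m00"]
    w=ray("top",c[:,0].astype(float),.006)[:,:2]
    r=cv2.minAreaRect((w*1000).astype(np.float32))
    print(u.round(1),M["m00"],ray("top",u,.006)[0,:2].round(4),"rect",np.round(r[0],1),np.round(r[1],1),round(r[2],1))
P=lambda u,v:(335+(u-432)/2.88,150+v/2.88); Q=lambda u,v:(65+u/2.88,140+v/2.88)
print("small",ray("top",P(548,200),.16),ray("scene",Q(272,66),.16))
print("hex",ray("top",P(677,59),.108),ray("scene",Q(65,253),.108))
E
```

```text
[  3.7 403.9] 101.0 [-0.1648  0.8653] rect [-163.3  862.9] [51.6 27.5] 1.1
[ 80.8 269.8] 84.5 [0.2441 0.6331] rect [242.9 631.2] [54.7 29.8] 5.4
[319.7 237.6] 106.0 [ 0.3354 -0.1216] rect [ 335.8 -122.6] [38.3 35. ] 89.3
[199.6 225.4] 279.0 [0.3791 0.2599] rect [378.9 260.2] [60.2 60.4] 89.8
[358.7 222.2] 88.0 [ 0.3831 -0.2473] rect [ 381.2 -254.2] [90.8 52.9] 7.2
[279.7 189.7] 648.5 [0.49   0.0042] rect [490.    4.2] [93.3 92.6] 55.6
[149.4 186.7] 676.0 [0.5042 0.4188] rect [504.2 418.8] [ 69.1 106.7] 85.4
[405.1 178.3] 148.5 [ 0.5227 -0.4003] rect [ 530.1 -409. ] [90.9 77.2] 27.7
[369.1 174.8] 372.0 [ 0.535  -0.2843] rect [ 535.4 -284.5] [48.  89.8] 60.9
[234.6 148.1] 746.0 [0.6256 0.147 ] rect [626.1 146. ] [89.9 90.6] 89.4
[331.1 138. ] 424.5 [ 0.6557 -0.1636] rect [ 655.6 -163.8] [74.  80.6] 77.8
[418.7 116.7] 135.0 [ 0.7229 -0.4498] rect [ 723.3 -449.1] [100.6  18.6] 68.7
[296.  101.3] 198.0 [ 0.7763 -0.052 ] rect [775.8 -50.6] [139.2  16.4] 89.6
small [[ 0.38707969 -0.27130506  0.16      ]] [[ 0.38215369 -0.27173584  0.16      ]]
hex [[ 0.53500956 -0.4207281   0.108     ]] [[ 0.53367724 -0.41524191  0.108     ]]
```

```bash
python3 - <<'E'
from h import *
plan(.48,.1,.25); plan(.3855,-.2715,.22)
from scipy.optimize import minimize
t=cv2.imread("pics/top0.png");hsv=cv2.cvtColor(t,cv2.COLOR_BGR2HSV)
m=cv2.morphologyEx(cv2.inRange(hsv,(3,70,40),(25,255,255)),cv2.MORPH_CLOSE,np.ones((3,3)))
M=cv2.resize(m[120:155,310:350],None,fx=8,fy=8,interpolation=cv2.INTER_LINEAR)>127
M=M[:,:]; cs,_=cv2.findContours(M.astype(np.uint8),0,1);M0=np.zeros(M.shape,np.uint8);cv2.drawContours(M0,[max(cs,key=cv2.contourArea)],-1,1,-1)
def cost(p):
    o=outline("hex",0,0,p[2],0)*74/48;o[:,:2]+=p[:2];o[:,2]=.006
    I=np.zeros(M0.shape,np.uint8);cv2.fillPoly(I,[np.round((proj("top",o)-[310,120]+.5)*8-.5).astype(int)],1);return (I!=M0).mean()
b=min(((cost((.6557+dx,-.1636+dy,a)),dx,dy,a) for a in range(-30,30,2) for dx in(-.002,0,.002) for dy in (-.002,0,.002)));print(b)
E
```

```text
t 0.1 pos [0.2675 0.5364 0.2219] yaw 63.5 turn-first az total -0.00 tilt [-0.014 -0.002] shift [-1.54  -1.183 -0.111] open 0.0878 gf 0.0 F [-0.1  0.5  0.4] j1 0.99 j6 -0.12
t 0.1 pos [0.2675 0.5364 0.2219] yaw 63.5 turn-first az total -0.00 tilt [-0.014 -0.002] shift [-1.865 -2.681  0.012] open 0.0878 gf 0.0 F [-0.1  0.5  0.4] j1 0.99 j6 -0.12
(np.float64(0.010647321428571428), 0, 0, 18)
```

```bash
python3 -m creep '-.154 -.118 -.011 0 0 0;-.154 -.118 -.011 0 0 0;-.154 -.118 -.011 0 0 0;-.154 -.118 -.011 0 0 0;-.154 -.118 -.011 0 0 0;-.154 -.118 -.011 0 0 0;-.154 -.118 -.011 0 0 0;-.154 -.118 -.011 0 0 0;-.154 -.118 -.011 0 0 0;-.154 -.118 -.011 0 0 0;-.04 -.15 .012 0 0 0;-.04 -.15 .012 0 0 0;-.04 -.15 .012 0 0 0;-.04 -.15 .012 0 0 0;-.04 -.15 .012 0 0 0;-.04 -.15 .012 0 0 0;-.04 -.15 .012 0 0 0;-.04 -.15 .012 0 0 0;-.04 -.15 .012 0 0 0' -1 15; python3 -c "
from h import *
plan(.3855,-.2715,.135)"
```

```text
clock: 2.48
ee_pos: [0.4099, -0.2422, 0.2229]
tcp_rot: [-0.0, 0.229, 0.973, 0.0]
force: [0.6, 0.8, -0.4]
opening: 0.0879
grasp_force: 0.0
t 2.5 pos [ 0.4099 -0.2422  0.2229] yaw 63.5 turn-first az total -0.00 tilt [ 0.    -0.003] shift [ 0.035 -0.148  0.351] open 0.0879 gf 0.0 F [ 0.6  0.8 -0.4] j1 -0.68 j6 -1.79
```

```bash
python3 -m creep '.018 -.074 0 0 0 0;.018 -.074 0 0 0 0;0 0 .05 0 0 0;0 0 .05 0 0 0; 0 0 0 0 0 0;0 0 0 0 0 0' ; python3 -c "
from h import *
plan(.3855,-.2715,.130)
cv2.imwrite('pics/s1.png',cv2.resize(cams.grab_frame('scene')[110:240,90:240],None,fx=4,fy=4))"
```

```text
clock: 3.22
ee_pos: [0.3862, -0.2697, 0.198]
tcp_rot: [-0.0, 0.229, 0.973, 0.0]
force: [0.2, -0.1, -0.3]
opening: 0.0876
grasp_force: 0.0
t 3.2 pos [ 0.3862 -0.2697  0.198 ] yaw 63.5 turn-first az total -0.00 tilt [ 0.001 -0.004] shift [-0.001 -0.008  0.272] open 0.0876 gf 0.0 F [ 0.2 -0.1 -0.3] j1 -0.76 j6 -1.87
```

View pics/s1.png

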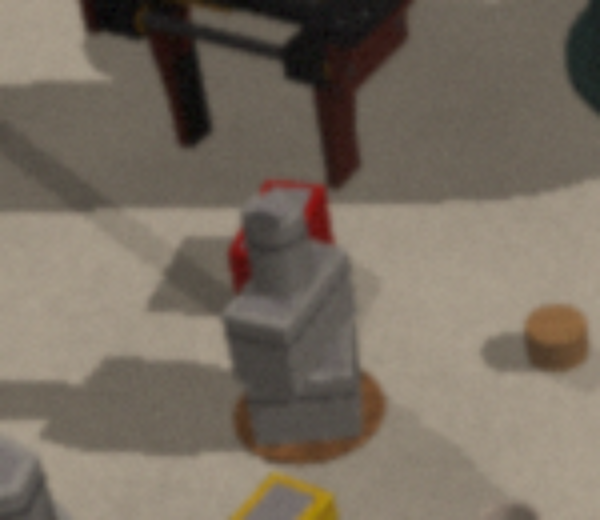

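The gripper sits over the small tin, with the finger midpoint at about (267,162) in the crop and the lid at (275,215). I'll go down and grip it.

```bash
python3 -m creep '0 -.008 .06 0 0 0;0 0 .06 0 0 0;0 0 .06 0 0 0;0 0 .05 0 0 0;0 0 .042 0 0 0; 0 0 0 0 0 0;0 0 0 0 0 0' ; python3 -m creep '0 0 0 0 0 0;0 0 0 0 0 0;0 0 0 0 0 0;0 0 0 0 0 0;0 0 0 0 0 0;0 0 0 0 0 0' 1 15; python3 -c "
from h import *
plan(.3791,.26,.28,90)"
```

```text
clock: 4.15
ee_pos: [0.3853, -0.2723, 0.1304]
tcp_rot: [0.0, 0.229, 0.973, -0.0]
force: [-0.7, -1.2, 0.6]
opening: 0.0877
grasp_force: 0.0
clock: 4.9
ee_pos: [0.385, -0.2721, 0.1302]
tcp_rot: [-0.0, 0.229, 0.973, -0.0]
force: [-0.1, 0.5, 1.1]
opening: 0.0358
grasp_force: 15.0
t 4.9 pos [ 0.385  -0.2721  0.1302] yaw 63.5 turn-first az total -3.86 tilt [-0.002  0.   ] shift [ 0.024  2.128 -0.6  ] open 0.0358 gf 15.0 F [-0.1  0.5  1.1] j1 -0.76 j6 -1.87
```

```bash
python3 -m creep '0 0 -.03 0 0 0;0 0 -.07 0 0 0;0 0 -.1 0 0 0;0 0 -.05 0 0 0;.03 .1 0 0 0 0;.052 .172 0 0 0 0;.052 .172 0 0 0 0;.052 .172 0 0 0 0;.052 .172 0 0 0 0;.052 .172 0 0 0 0;.07 .16 0 0 0 0;.1 .15 0 0 0 0;.11 .14 0 0 0 0;.11 .14 0 0 0 0;.11 .14 0 0 0 0;.11 .14 0 0 0 0;.06 .08 0 0 0 0;0 0 0 0 0 0;0 0 0 0 0 0' ; python3 -c "
from h import *
plan(.3791,.26,.026)"
```

```text
clock: 7.28
ee_pos: [0.3833, 0.2617, 0.1925]
tcp_rot: [-0.0, 0.229, 0.973, -0.0]
force: [0.4, 0.7, -0.1]
opening: 0.036
grasp_force: 15.0
t 7.3 pos [0.3833 0.2617 0.1925] yaw 63.5 turn-first az total -0.00 tilt [-0.008 -0.001] shift [ 0.012 -0.013  0.666] open 0.0360 gf 15.0 F [ 0.4  0.7 -0.1] j1 0.45 j6 -0.66
```

```bash
python3 -m creep '.012 -.013 .06 0 0 0;0 0 .12 0 0 0;0 0 .12 0 0 0;0 0 .12 0 0 0;0 0 .1 0 0 0; 0 0 .08 0 0 0;0 0 .04 0 0 0;0 0 .02 0 0 0;0 0 .005 0 0 0;0 0 0 0 0 0;0 0 0 0 0 0' ; python3 -c "
from h import *
plan(.3791,.26,.026)
T=cams.grab_frame('top')[150:270,130:300];S=cams.grab_frame('scene')[100:260,290:430]
cv2.imwrite('pics/p1.png',np.hstack([cv2.resize(T,None,fx=2.5,fy=2.5)[:300],cv2.resize(S,(350,400))[:300]]))"
```

```text
clock: 8.65
ee_pos: [0.3797, 0.261, 0.0269]
tcp_rot: [0.0, 0.229, 0.973, 0.0]
force: [-0.3, -0.0, -0.6]
opening: 0.0359
grasp_force: 15.0
t 8.7 pos [0.3797 0.261  0.0269] yaw 63.5 turn-first az total -0.00 tilt [0.006 0.005] shift [ 0.    -0.005  0.003] open 0.0359 gf 15.0 F [-0.3 -0.  -0.6] j1 0.45 j6 -0.66
```

View pics/p1.png

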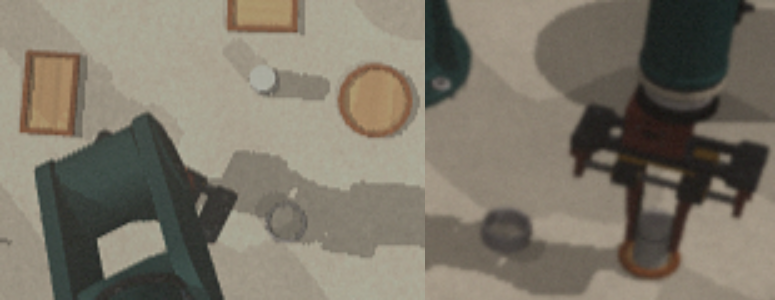

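The small tin is inside its ring, at about (650,250) in the right half. I'll release it, then look at both piles.

```bash
python3 -m creep '0 0 .008 0 0 0;0 0 0 0 0 0;0 0 0 0 0 0' 1 5; python3 -m creep '0 0 0 0 0 0;0 0 0 0 0 0;0 0 0 0 0 0;0 0 0 0 0 0;0 0 -.08 0 0 0;0 0 -.2 0 0 0;0 0 -.2 0 0 0;0 0 -.2 0 0 0;0 0 -.1 0 0 0' -1; python3 - <<'E'
from h import *
g=lambda n:np.mean([cams.grab_frame(n).astype(float) for _ in range(5)],0).astype(np.uint8)
t=g("top");s=g("scene");cv2.imwrite("pics/t2.png",t);cv2.imwrite("pics/s2.png",s)
f=lambda im,x,y,w,h:cv2.resize(cv2.convertScaleAbs(im[y:y+h,x:x+w],alpha=1.5,beta=-40),None,fx=8,fy=8,interpolation=cv2.INTER_CUBIC)
cv2.imwrite("pics/z2.png",np.vstack([np.hstack([f(t,392,155,48,36),f(t,348,200,48,36)]),np.hstack([f(s,68,215,48,38),f(s,140,172,48,38)])]))
E
```

```text
clock: 9.12
ee_pos: [0.3796, 0.2609, 0.0246]
tcp_rot: [0.0, 0.229, 0.973, 0.0]
force: [-0.8, -1.0, 4.3]
opening: 0.0359
grasp_force: 5.0
clock: 10.25
ee_pos: [0.3803, 0.2613, 0.2222]
tcp_rot: [0.002, 0.229, 0.973, 0.001]
force: [-0.4, 0.1, 0.1]
opening: 0.0878
grasp_force: 0.0
```

View pics/z2.png

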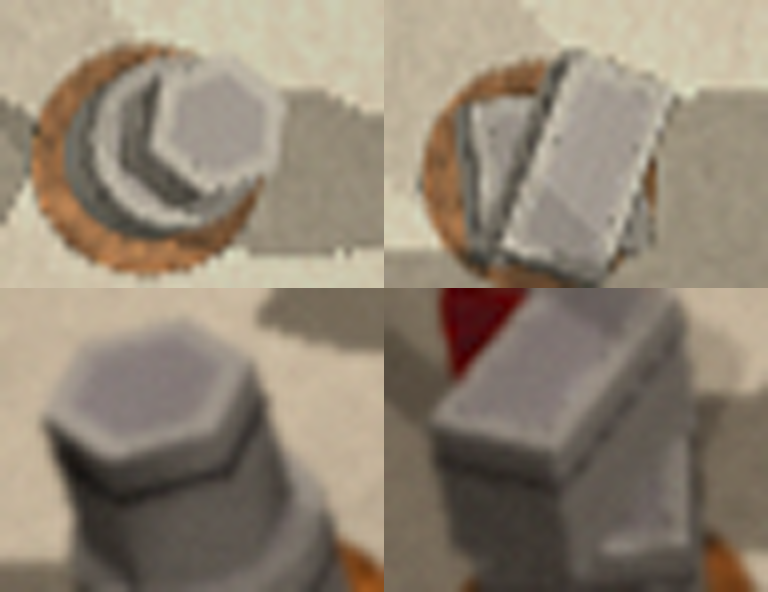

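Upper left is the hexagon lid, with corners from (150,128) round to (284,100). Upper right is the oblong lid, with corners (580,50), (678,95), (605,280) and (498,248), lying on the square tin. I'll fit the poses from these.

```bash
python3 - <<'E'
from h import *
from scipy.optimize import least_squares
T=lambda p,x,y,ox=0,oy=0:(np.array(p,float)-[ox,oy]+.0)/8+[x,y]-.44
def fit(n,uv,kind,z,x0):
    uv=np.array(uv)
    def r(p):
        q=proj(n,outline(kind,*p,z));d=np.linalg.norm(q[:,None]-uv[None],axis=2);return d.min(0)
    best=min((least_squares(r,(*x0,a)) for a in range(0,180,15)),key=lambda s:s.cost);print(n,kind,best.x.round(4),"rms px",np.sqrt(2*best.cost/len(uv)).round(2))
fit("top",T([(150,128),(172,68),(228,55),(284,100),(275,165),(208,192)],392,155),"hex",.108,(.535,-.42))
fit("scene",T([(45,412),(80,345),(185,320),(255,370),(232,432),(122,462)],68,215,0,288),"hex",.108,(.535,-.417))
fit("top",T([(580,50),(678,95),(605,280),(498,248)],348,200,384,0),"80x42",.108,(.385,-.26))
plan(.534,-.418,.25,78)
E
```

```text
Traceback (most recent call last):
  File "h.py", line 7, in proj
    f,cx,cy,R,t=cal(n);q=np.atleast_2d(P)@R.T+t;return np.c_[cx+f*q[:,0]/q[:,2],cy+f*q[:,1]/q[:,2]]
                ~~~^^^
  File "h.py", line 5, in cal
    c=cams.get_calibration(n);f=210/np.tan(np.radians(c["fov_y"]/2));return f,c["cx"],c["cy"],np.array(c["R"]),np.array(c["t"])
ValueError: time passes only in moves, steps and waits
```

```bash
sed -i 's/^def cal(n):/from functools import lru_cache\n@lru_cache(None)\ndef cal(n):/' h.py; cat >> h.py <<'E'
from scipy.optimize import least_squares
T=lambda p,x,y,ox=0,oy=0:(np.array(p,float)-[ox,oy])/8+[x,y]-.44
def fit(n,uv,kind,z,x0):
    uv=np.array(uv)
    def r(p):
        q=proj(n,outline(kind,p[0]/100,p[1]/100,p[2]*10,z));d=np.linalg.norm(q[:,None]-uv[None],axis=2);return d.min(0)
    best=min((least_squares(r,(x0[0]*100,x0[1]*100,a/10)) for a in range(0,180,15)),key=lambda s:s.cost);print(n,kind,(best.x*[.01,.01,10]).round(4),"rms px",np.sqrt(2*best.cost/len(uv)).round(2))
E
cat > f.py <<'E'
from h import *
fit("top",T([(150,128),(172,68),(228,55),(284,100),(275,165),(208,192)],392,155),"hex",.108,(.535,-.42))
fit("scene",T([(45,412),(80,345),(185,320),(255,370),(232,432),(122,462)],68,215,0,288),"hex",.108,(.535,-.417))
fit("top",T([(580,50),(678,95),(605,280),(498,248)],348,200,384,0),"80x42",.108,(.385,-.26))
plan(.534,-.418,.25,78)
E
python3 f.py
```

```text
top hex [ 0.5386 -0.4176 75.6657] rms px 0.93
scene hex [  0.5317  -0.4174 142.4577] rms px 0.96
top 80x42 [  0.3852  -0.2754 157.1122] rms px 0.66
t 10.8 pos [0.3787 0.2605 0.2183] yaw 63.5 turn-first az total -2.11 tilt [-0.016 -0.012] shift [-1.172 -2.526 -0.124] open 0.0878 gf 0.0 F [ 0.7 -0.2  0.2] j1 0.45 j6 -0.66
```

```bash
python3 -m creep '0 0 0 0 0 -1;0 0 0 0 0 -1;-.084 -.18 0 0 0 -.11;-.084 -.18 0 0 0 0;-.084 -.18 0 0 0 0;-.084 -.18 0 0 0 0;-.084 -.18 0 0 0 0;-.084 -.18 0 0 0 0;-.084 -.18 0 0 0 0;-.084 -.18 0 0 0 0;-.084 -.18 0 0 0 0;-.084 -.18 0 0 0 0;-.084 -.18 0 0 0 0;-.084 -.18 0 0 0 0;-.084 -.18 0 0 0 0;-.084 -.18 0 0 0 0;0 0 0 0 0 0;0 0 0 0 0 0' ; python3 -c "
from h import *
plan(.535,-.4175,.078,79)"
```

```text
clock: 13.0
ee_pos: [0.5346, -0.4158, 0.2183]
tcp_rot: [-0.001, 0.105, 0.994, 0.001]
force: [0.0, -0.4, 0.7]
opening: 0.0882
grasp_force: 0.0
t 13.0 pos [ 0.5346 -0.4158  0.2183] yaw 78.0 turn-first az total -0.15 tilt [ 0.014 -0.017] shift [-0.004 -0.007  0.561] open 0.0882 gf 0.0 F [ 0.  -0.4  0.7] j1 -0.76 j6 -2.12
```

```bash
python3 -m creep '-.004 -.007 .1 0 0 -.15;0 0 .13 0 0 0;0 0 .13 0 0 0;0 0 .1 0 0 0;0 0 .07 0 0 0;0 0 .031 0 0 0;0 0 0 0 0 0;0 0 0 0 0 0' ; python3 -m creep '0 0 0 0 0 0;0 0 0 0 0 0;0 0 0 0 0 0;0 0 0 0 0 0;0 0 0 0 0 0;0 0 0 0 0 0' 1 15; python3 -c "
from h import *
plan(.535,-.4175,.14);plan(.6557,-.1636,.14,78)"
```

```text
clock: 14.0
ee_pos: [0.5364, -0.4191, 0.0803]
tcp_rot: [0.001, 0.096, 0.995, -0.001]
force: [0.5, 0.1, -0.4]
opening: 0.0881
grasp_force: 0.0
clock: 14.75
ee_pos: [0.5358, -0.4185, 0.0792]
tcp_rot: [-0.0, 0.096, 0.995, 0.0]
force: [0.3, 1.1, 1.3]
opening: 0.048
grasp_force: 15.0
t 14.8 pos [ 0.5358 -0.4185  0.0792] yaw 79.0 turn-first az total -0.00 tilt [ 0.001 -0.   ] shift [ 0.004  0.003 -0.243] open 0.0480 gf 15.0 F [0.3 1.1 1.3] j1 -0.76 j6 -2.14
t 14.8 pos [ 0.5358 -0.4185  0.0792] yaw 79.0 turn-first az total 0.15 tilt [ 0.001 -0.   ] shift [-0.257  1.097 -0.243] open 0.0480 gf 15.0 F [0.3 1.1 1.3] j1 -0.76 j6 -2.14
```

```bash
python3 -m creep '0 0 -.03 0 0 0;0 0 -.07 0 0 0;0 0 -.1 0 0 0;0 0 -.08 0 0 0;-.02 .08 0 0 0 .15;-.037 .157 0 0 0 0;-.037 .157 0 0 0 0;-.037 .157 0 0 0 0;-.037 .157 0 0 0 0;-.037 .157 0 0 0 0;-.037 .157 0 0 0 0;-.017 .077 0 0 0 0;0 0 0 0 0 0;0 0 0 0 0 0;0 0 0 0 0 0' ; python3 -c "
from h import *
plan(.6557,-.1636,.0275,78)"
```

```text
clock: 16.62
ee_pos: [0.6554, -0.1647, 0.1492]
tcp_rot: [-0.0, 0.105, 0.994, -0.0]
force: [0.5, 0.4, -1.3]
opening: 0.048
grasp_force: 15.0
t 16.6 pos [ 0.6554 -0.1647  0.1492] yaw 77.9 turn-first az total -0.01 tilt [-0.004 -0.002] shift [-0.     0.005  0.487] open 0.0480 gf 15.0 F [ 0.5  0.4 -1.3] j1 -0.35 j6 -1.71
```

```bash
python3 -m creep '0 .004 .08 0 0 0;0 0 .12 0 0 0;0 0 .12 0 0 0;0 0 .08 0 0 0; 0 0 .05 0 0 0;0 0 .025 0 0 0;0 0 .012 0 0 0;0 0 0 0 0 0;0 0 0 0 0 0;0 0 .008 0 0 0;0 0 0 0 0 0' ; python3 -c "
from h import *
plan(.6557,-.1636,.026,78)"
```

```text
clock: 18.0
ee_pos: [0.6567, -0.1624, 0.0262]
tcp_rot: [0.001, 0.105, 0.995, -0.0]
force: [-1.2, -0.9, 3.6]
opening: 0.0479
grasp_force: 15.0
t 18.0 pos [ 0.6567 -0.1624  0.0262] yaw 78.0 turn-first az total -0.00 tilt [-0.002  0.011] shift [ 0.003 -0.005  0.001] open 0.0479 gf 15.0 F [-1.2 -0.9  3.6] j1 -0.34 j6 -1.71
```

```bash
python3 -m creep '0 0 0 0 0 0;0 0 0 0 0 0;0 0 0 0 0 0;0 0 0 0 0 0;0 0 -.08 0 0 0;0 0 -.18 0 0 0;0 0 -.2 0 0 0;0 0 -.2 0 0 0;0 0 -.1 0 0 0' -1; python3 - <<'E'
from h import *
g=lambda n:np.mean([cams.grab_frame(n).astype(float) for _ in range(5)],0).astype(np.uint8)
t=g("top");s=g("scene");cv2.imwrite("pics/t3.png",t);cv2.imwrite("pics/s3.png",s)
f=lambda im,x,y,w,h:cv2.resize(cv2.convertScaleAbs(im[y:y+h,x:x+w],alpha=1.5,beta=-40),None,fx=8,fy=8,interpolation=cv2.INTER_CUBIC)
cv2.imwrite("pics/z3.png",np.vstack([np.hstack([f(t,392,155,48,36),f(s,185,275,48,36)]),np.hstack([f(s,72,218,48,38),f(s,140,164,48,38)])]))
plan(.385,-.2745,.2,67)
E
```

```text
clock: 19.12
ee_pos: [0.6577, -0.1628, 0.2208]
tcp_rot: [0.003, 0.105, 0.995, -0.001]
force: [0.8, -0.1, 0.6]
opening: 0.0874
grasp_force: 0.0
t 19.6 pos [ 0.6555 -0.162   0.2139] yaw 78.0 turn-first az total 1.60 tilt [ 0.002 -0.021] shift [ 0.82  -0.837  0.058] open 0.0878 gf 0.0 F [ 1.   0.3 -0.6] j1 -0.34 j6 -1.71
```

View pics/z3.png

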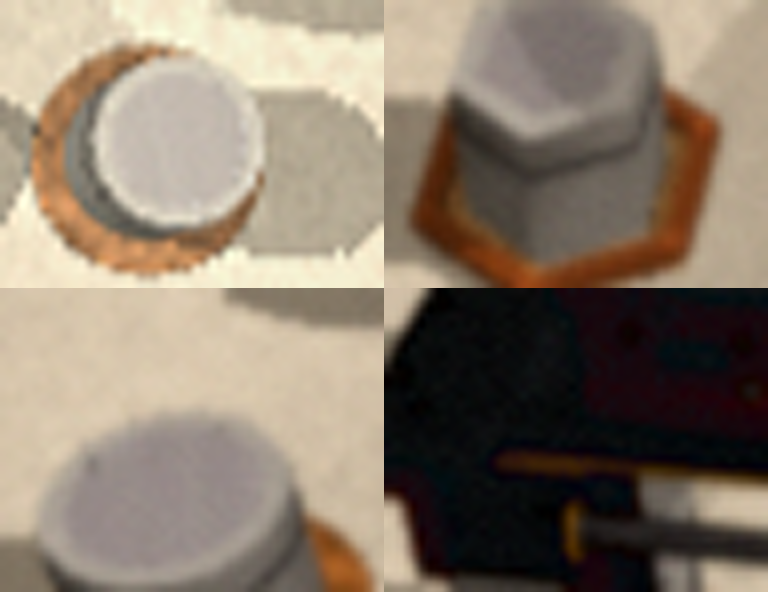

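The hexagon stands inside its rim (upper right), and the big round lid is centred at crop (179,142). The arm hides the oblong in the scene view, so I'll use the earlier scene frame for it.

```bash
python3 - <<'E'
from h import *
fit("scene",T([(438,425),(555,455),(682,312)],140,172,384,288),"80x42",.108,(.385,-.275))
print("big",ray("top",(413.9,172.3),.056),ray("scene",(92.6,244.1),.056))
E
```

```text
scene 80x42 [  0.3838  -0.2736 156.4716] rms px 1.44
big [[ 0.53578434 -0.41576284  0.056     ]] [[ 0.53158318 -0.41666627  0.056     ]]
```

```bash
python3 -m creep '0 0 0 0 0 .8;0 0 0 0 0 .8;.1 -.1 0 0 0 0;.12 -.123 0 0 0 0;.12 -.123 0 0 0 0;.12 -.123 0 0 0 0;.12 -.123 0 0 0 0;.12 -.123 0 0 0 0;.12 -.123 0 0 0 0;0 0 .1 0 0 0;0 0 0 0 0 0;0 0 0 0 0 0'; python3 -c "
from h import *
plan(.3845,-.2745,.079,67)"
```

```text
clock: 21.12
ee_pos: [0.386, -0.275, 0.1907]
tcp_rot: [-0.0, 0.199, 0.98, 0.0]
force: [-0.1, 0.3, 0.4]
opening: 0.0879
grasp_force: 0.0
t 21.1 pos [ 0.386  -0.275   0.1907] yaw 67.0 turn-first az total 0.00 tilt [ 0.    -0.001] shift [ 0.006 -0.001  0.447] open 0.0879 gf 0.0 F [-0.1  0.3  0.4] j1 -0.76 j6 -1.93
```

```bash
python3 -m creep '.006 0 .1 0 0 0;0 0 .12 0 0 0;0 0 .1 0 0 0;0 0 .08 0 0 0;0 0 .045 0 0 0;0 0 0 0 0 0;0 0 0 0 0 0' ; python3 -m creep '0 0 0 0 0 0;0 0 0 0 0 0;0 0 0 0 0 0;0 0 0 0 0 0;0 0 0 0 0 0;0 0 0 0 0 0' 1 18; python3 -c "
from h import *
plan(.5042,.4188,.14,85.4);plan(.5042,.4188,.14)"
```

```text
clock: 22.0
ee_pos: [0.3848, -0.2748, 0.0799]
tcp_rot: [0.001, 0.199, 0.98, -0.0]
force: [-0.4, 0.3, -0.5]
opening: 0.0879
grasp_force: 0.0
clock: 22.75
ee_pos: [0.3842, -0.2743, 0.0792]
tcp_rot: [-0.0, 0.199, 0.98, -0.0]
force: [-0.4, 0.3, 0.6]
opening: 0.0419
grasp_force: 17.9
t 22.8 pos [ 0.3842 -0.2743  0.0792] yaw 67.0 turn-first az total -2.68 tilt [-0.    -0.001] shift [-0.256  2.802 -0.243] open 0.0419 gf 17.9 F [-0.4  0.3  0.6] j1 -0.77 j6 -1.94
t 22.8 pos [ 0.3842 -0.2743  0.0792] yaw 67.0 turn-first az total -0.00 tilt [-0.    -0.001] shift [ 0.642  2.74  -0.243] open 0.0419 gf 17.9 F [-0.4  0.3  0.6] j1 -0.77 j6 -1.94
```

```bash
python3 -m creep '0 0 -.03 0 0 0;0 0 -.07 0 0 0;0 0 -.12 0 0 0;0 0 -.08 0 0 -.68;0 0 0 0 0 -1;0 0 0 0 0 -1;-.008 .09 0 0 0 0;-.0165 .18 0 0 0 0;-.0165 .18 0 0 0 0;-.0165 .18 0 0 0 0;-.0165 .18 0 0 0 0;-.0165 .18 0 0 0 0;-.0165 .18 0 0 0 0;-.0165 .18 0 0 0 0;-.0165 .18 0 0 0 0;-.0165 .18 0 0 0 0;-.0165 .18 0 0 0 0;-.0165 .18 0 0 0 0;-.0165 .18 0 0 0 0;-.0165 .18 0 0 0 0'; python3 -m creep '-.0165 .18 0 0 0 0;-.0165 .18 0 0 0 0;-.008 .09 0 0 0 0;0 0 0 0 0 0;0 0 0 0 0 0;0 0 0 0 0 0';python3 -c "
from h import *
plan(.5042,.4188,.028,85.4)"
```

```text
clock: 25.25
ee_pos: [0.488, 0.3282, 0.1543]
tcp_rot: [-0.0, 0.04, 0.999, -0.0]
force: [0.9, -0.4, -1.7]
opening: 0.0421
grasp_force: 17.9
clock: 26.0
ee_pos: [0.5071, 0.4368, 0.1541]
tcp_rot: [-0.0, 0.04, 0.999, -0.0]
force: [-0.7, -0.5, -1.2]
opening: 0.0422
grasp_force: 17.9
t 26.0 pos [0.5071 0.4368 0.1541] yaw 85.4 turn-first az total -0.00 tilt [-0.007 -0.005] shift [ 0.006 -0.072  0.505] open 0.0422 gf 17.9 F [-0.7 -0.5 -1.2] j1 0.61 j6 -0.88
```

```bash
python3 -m creep '.003 -.036 0 0 0 0;.003 -.036 .06 0 0 0;0 0 .1 0 0 0;0 0 .12 0 0 0;0 0 .1 0 0 0; 0 0 .06 0 0 0;0 0 .04 0 0 0;0 0 .02 0 0 0;0 0 .008 0 0 0;0 0 0 0 0 0;0 0 .005 0 0 0;0 0 0 0 0 0' ; python3 -c "
from h import *
plan(.5042,.4188,.0262,85.4)"
```

```text
clock: 27.5
ee_pos: [0.5048, 0.4205, 0.0263]
tcp_rot: [0.0, 0.04, 0.999, 0.0]
force: [-0.1, 0.2, -1.0]
opening: 0.0421
grasp_force: 17.9
t 27.5 pos [0.5048 0.4205 0.0263] yaw 85.4 turn-first az total 0.00 tilt [0.004 0.005] shift [ 0.002 -0.007  0.   ] open 0.0421 gf 17.9 F [-0.1  0.2 -1. ] j1 0.59 j6 -0.90
```

```bash
python3 -m creep '0 0 .004 0 0 0;0 0 0 0 0 0' 1 6; python3 -m creep '0 0 0 0 0 0;0 0 0 0 0 0;0 0 0 0 0 0;0 0 0 0 0 0;0 0 -.08 0 0 0;0 0 -.18 0 0 0;0 0 -.2 0 0 0;0 0 -.1 0 0 0;0 0 0 0 0 0;0 0 0 0 0 0' -1; python3 - <<'E'
from h import *
g=lambda n:np.mean([cams.grab_frame(n).astype(float) for _ in range(5)],0).astype(np.uint8)
t=g("top");s=g("scene")
f=lambda im,x,y,w,h:cv2.resize(cv2.convertScaleAbs(im[y:y+h,x:x+w],alpha=1.5,beta=-40),None,fx=8,fy=8,interpolation=cv2.INTER_CUBIC)
cv2.imwrite("pics/z4.png",np.vstack([np.hstack([f(t,348,200,48,36),f(t,130,165,48,36)]),np.hstack([f(s,140,185,48,38),f(s,430,195,48,38)])]))
plan(.534,-.416,.2,78)
E
```

```text
clock: 27.75
ee_pos: [0.5049, 0.4205, 0.026]
tcp_rot: [0.0, 0.04, 0.999, 0.0]
force: [-2.5, -1.0, 5.3]
opening: 0.0421
grasp_force: 6.0
clock: 29.0
ee_pos: [0.5039, 0.4198, 0.1643]
tcp_rot: [-0.0, 0.04, 0.999, -0.0]
force: [-0.0, 0.2, 0.3]
opening: 0.0877
grasp_force: 0.0
t 29.5 pos [0.5044 0.4202 0.1645] yaw 85.4 turn-first az total 1.08 tilt [-0.003 -0.004] shift [-0.811 -3.247 -0.141] open 0.0876 gf 0.0 F [-0.1 -0.3 -0.1] j1 0.59 j6 -0.90
```

View pics/z4.png

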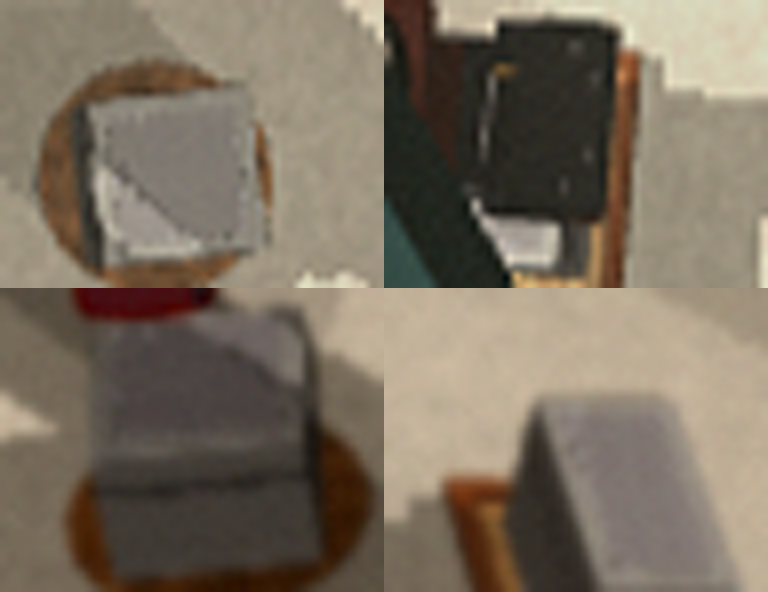

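The square lid corners are at crop (88,103), (247,82), (265,240) and (108,265). The oblong stands inside its holder. I'll take the big round tin next.

```bash
python3 -m creep '0 0 -.05 0 0 1.08;-.045 -.18 -.05 0 0 0;-.045 -.18 -.05 0 0 0;-.045 -.18 0 0 0 0;-.045 -.18 0 0 0 0;-.045 -.18 0 0 0 0;-.045 -.18 0 0 0 0;-.045 -.18 0 0 0 0;-.045 -.18 0 0 0 0;-.045 -.18 0 0 0 0;-.045 -.18 0 0 0 0;-.045 -.18 0 0 0 0;-.045 -.18 0 0 0 0;-.045 -.18 0 0 0 0;-.045 -.18 0 0 0 0;-.045 -.18 0 0 0 0;-.045 -.18 0 0 0 0;-.045 -.18 0 0 0 0;-.045 -.18 0 0 0 0'; python3 -m creep '0 0 .2 0 0 0;0 0 .1 0 0 0;0 0 0 0 0 0;0 0 0 0 0 0'; python3 -c "
from h import *
fit('top',T([(88,103),(247,82),(265,240),(108,265)],348,200),'64x64',.056,(.385,-.265))
fit('scene',T([(98,325),(300,308),(310,440),(98,465)],140,185,0,288),'64x64',.056,(.385,-.265))
plan(.5345,-.416,.027,78)"
```

```text
clock: 30.0
ee_pos: [0.5052, 0.4207, 0.0909]
tcp_rot: [0.001, 0.04, 0.999, 0.0]
force: [0.0, 0.1, -0.3]
opening: 0.0876
grasp_force: 0.0
top 64x64 [ 0.3849 -0.2737 96.5417] rms px 0.48
scene 64x64 [ 0.3797 -0.274  96.5734] rms px 0.52
t 30.0 pos [0.5052 0.4207 0.0909] yaw 85.4 turn-first az total 1.08 tilt [0.007 0.01 ] shift [-0.81  -3.25   0.254] open 0.0876 gf 0.0 F [ 0.   0.1 -0.3] j1 0.59 j6 -0.90out of range: a turn must lie within [-1, 1]
```

The first call was refused because a turn was over 1. The arm only dipped to z = 91 mm, above the 55 mm tin top, so nothing was touched. I'll redo the move.

```bash
python3 -m creep '0 0 -.2 0 0 .54;0 0 -.2 0 0 .54;-.045 -.18 -.1 0 0 0;-.045 -.18 0 0 0 0;-.045 -.18 0 0 0 0;-.045 -.18 0 0 0 0;-.045 -.18 0 0 0 0;-.045 -.18 0 0 0 0;-.045 -.18 0 0 0 0;-.045 -.18 0 0 0 0;-.045 -.18 0 0 0 0;-.045 -.18 0 0 0 0;-.045 -.18 0 0 0 0;-.045 -.18 0 0 0 0;-.045 -.18 0 0 0 0;-.045 -.18 0 0 0 0;-.045 -.18 0 0 0 0;-.045 -.18 0 0 0 0;-.045 -.18 0 0 0 0;-.045 -.18 0 0 0 0' && python3 -m creep '0 0 .1 0 0 0;0 0 .15 0 0 0;0 0 0 0 0 0;0 0 0 0 0 0'; python3 -c "
from h import *
plan(.5345,-.416,.029,78)"
```

```text
clock: 32.5
ee_pos: [0.5346, -0.4164, 0.2173]
tcp_rot: [0.001, 0.105, 0.995, -0.001]
force: [0.1, 0.8, 0.6]
opening: 0.0879
grasp_force: 0.0
clock: 33.0
ee_pos: [0.5349, -0.4149, 0.1547]
tcp_rot: [0.001, 0.105, 0.995, -0.001]
force: [-0.7, -0.8, 0.8]
opening: 0.0878
grasp_force: 0.0
t 33.0 pos [ 0.5349 -0.4149  0.1547] yaw 78.0 turn-first az total -0.00 tilt [-0.013  0.02 ] shift [ 0.002 -0.004  0.503] open 0.0878 gf 0.0 F [-0.7 -0.8  0.8] j1 -0.76 j6 -2.12
```

```bash
python3 -m creep '.002 -.004 .1 0 0 0;0 0 .12 0 0 0;0 0 .1 0 0 0;0 0 .08 0 0 0;0 0 .06 0 0 0;0 0 .04 0 0 0;0 0 .018 0 0 0;0 0 0 0 0 0;0 0 0 0 0 0' && python3 -m creep '0 0 0 0 0 0;0 0 0 0 0 0;0 0 0 0 0 0;0 0 0 0 0 0;0 0 0 0 0 0;0 0 0 0 0 0' 1 25; python3 -c "
from h import *
plan(.490,.0042,.14)"
```

```text
clock: 34.12
ee_pos: [0.5336, -0.4154, 0.0235]
tcp_rot: [0.0, 0.105, 0.995, -0.0]
force: [-0.6, 0.1, 0.6]
opening: 0.0875
grasp_force: 0.0
clock: 34.88
ee_pos: [0.5334, -0.4151, 0.0232]
tcp_rot: [0.0, 0.105, 0.995, -0.0]
force: [-1.1, 1.0, 2.6]
opening: 0.0675
grasp_force: 25.0
t 34.9 pos [ 0.5334 -0.4151  0.0232] yaw 78.0 turn-first az total -0.00 tilt [-0.002  0.002] shift [ 0.519  1.604 -0.468] open 0.0675 gf 25.0 F [-1.1  1.   2.6] j1 -0.76 j6 -2.12
```

```bash
python3 -m creep '0 0 -.03 0 0 0;0 0 -.08 0 0 0;0 0 -.12 0 0 0;0 0 -.12 0 0 0;0 0 -.05 0 0 0;.025 .08 0 0 0 0;.052 .16 0 0 0 0;.052 .16 0 0 0 0;.052 .16 0 0 0 0;.052 .16 0 0 0 0;.052 .16 0 0 0 0;.052 .16 0 0 0 0;.052 .16 0 0 0 0;.052 .16 0 0 0 0;.052 .16 0 0 0 0;.025 .08 0 0 0 0;0 0 0 0 0 0;0 0 0 0 0 0;0 0 0 0 0 0'; python3 -c "
from h import *
plan(.490,.0042,.0222)"
```

```text
clock: 37.25
ee_pos: [0.4897, 0.0025, 0.1227]
tcp_rot: [-0.0, 0.105, 0.994, -0.0]
force: [-0.4, 0.3, -3.0]
opening: 0.0678
grasp_force: 25.0
t 37.2 pos [0.4897 0.0025 0.1227] yaw 77.9 turn-first az total -0.00 tilt [-0.002 -0.004] shift [-0.     0.007  0.402] open 0.0678 gf 25.0 F [-0.4  0.3 -3. ] j1 -0.14 j6 -1.50
```

```bash
python3 -m creep '0 .007 .06 0 0 0;0 0 .1 0 0 0;0 0 .1 0 0 0;0 0 .06 0 0 0; 0 0 .04 0 0 0;0 0 .025 0 0 0;0 0 .012 0 0 0;0 0 0 0 0 0;0 0 0 0 0 0;0 0 .005 0 0 0;0 0 0 0 0 0;0 0 0 0 0 0' ; python3 -c "
from h import *
plan(.490,.0042,.0222)"
```

```text
clock: 38.75
ee_pos: [0.4903, 0.0049, 0.0225]
tcp_rot: [0.0, 0.105, 0.995, -0.0]
force: [0.8, 0.8, -2.3]
opening: 0.0675
grasp_force: 25.0
t 38.8 pos [0.4903 0.0049 0.0225] yaw 78.0 turn-first az total -0.00 tilt [-0.001  0.001] shift [ 0.    -0.003  0.001] open 0.0675 gf 25.0 F [ 0.8  0.8 -2.3] j1 -0.13 j6 -1.49
```

```bash
python3 -m creep '0 0 .004 0 0 0;0 0 0 0 0 0' 1 8; python3 -m creep '0 0 0 0 0 0;0 0 0 0 0 0;0 0 0 0 0 0;0 0 0 0 0 0;0 0 -.08 0 0 0;0 0 -.16 0 0 0;0 0 -.2 0 0 0;0 0 -.1 0 0 0;0 0 0 0 0 0' -1; python3 -c "
from h import *
plan(.383,-.274,.14,96.5)"
```

```text
clock: 39.0
ee_pos: [0.4904, 0.0048, 0.022]
tcp_rot: [0.0, 0.105, 0.995, -0.0]
force: [-1.8, -0.4, 5.2]
opening: 0.0681
grasp_force: 8.0
clock: 40.12
ee_pos: [0.4918, 0.0047, 0.1582]
tcp_rot: [0.002, 0.105, 0.995, -0.0]
force: [0.0, -0.1, 0.3]
opening: 0.0882
grasp_force: 0.0
t 40.1 pos [0.4918 0.0047 0.1582] yaw 78.0 turn-first az total -2.69 tilt [0.002 0.038] shift [ 0.559 -1.058  0.07 ] open 0.0882 gf 0.0 F [ 0.  -0.1  0.3] j1 -0.13 j6 -1.49
```

```bash
python3 -m creep '0 0 0 0 0 -.9;0 0 0 0 0 -.9;0 0 0 0 0 -.89;.08 -.151 0 0 0 0;.08 -.151 0 0 0 0;.08 -.151 0 0 0 0;.08 -.151 0 0 0 0;.08 -.151 0 0 0 0;.08 -.151 0 0 0 0;.08 -.151 0 0 0 0;0 0 .1 0 0 0;0 0 .1 0 0 0;0 0 0 0 0 0;0 0 0 0 0 0'; python3 -c "
from h import *
plan(.383,-.274,.0235,96.5)"
```

```text
clock: 41.88
ee_pos: [0.3808, -0.2732, 0.1062]
tcp_rot: [-0.0, -0.057, 0.998, 0.0]
force: [0.7, -0.2, 0.1]
opening: 0.0879
grasp_force: 0.0
t 41.9 pos [ 0.3808 -0.2732  0.1062] yaw 96.5 turn-first az total -0.00 tilt [ 0.007 -0.006] shift [-0.009 -0.004  0.331] open 0.0879 gf 0.0 F [ 0.7 -0.2  0.1] j1 -0.77 j6 -2.45
```

```bash
python3 -m creep '-.009 -.004 .06 0 0 0;0 0 .1 0 0 0;0 0 .08 0 0 0;0 0 .05 0 0 0;0 0 .03 0 0 0;0 0 .012 0 0 0;0 0 0 0 0 0;0 0 0 0 0 0' && python3 -m creep '0 0 0 0 0 0;0 0 0 0 0 0;0 0 0 0 0 0;0 0 0 0 0 0;0 0 0 0 0 0;0 0 0 0 0 0' 1 25; python3 -c "
from h import *
plan(.6258,.1465,.14,89.5)"
```

```text
clock: 42.88
ee_pos: [0.3836, -0.2746, 0.0239]
tcp_rot: [0.0, -0.057, 0.998, -0.0]
force: [-0.1, -0.7, -0.5]
opening: 0.0877
grasp_force: 0.0
clock: 43.62
ee_pos: [0.3833, -0.2741, 0.0235]
tcp_rot: [-0.0, -0.057, 0.998, 0.0]
force: [-1.0, 0.9, 5.4]
opening: 0.0642
grasp_force: 24.9
t 43.6 pos [ 0.3833 -0.2741  0.0235] yaw 96.5 turn-first az total 1.02 tilt [ 0.001 -0.001] shift [-0.955  1.691 -0.466] open 0.0642 gf 24.9 F [-1.   0.9  5.4] j1 -0.77 j6 -2.45
```

```bash
python3 -m creep '0 0 -.03 0 0 0;0 0 -.08 0 0 0;0 0 -.14 0 0 0;0 0 -.15 0 0 .52;0 0 -.1 0 0 .5;-.04 .07 0 0 0 0;-.08 .141 0 0 0 0;-.08 .141 0 0 0 0;-.08 .141 0 0 0 0;-.08 .141 0 0 0 0;-.08 .141 0 0 0 0;-.08 .141 0 0 0 0;-.08 .141 0 0 0 0;-.08 .141 0 0 0 0;-.08 .141 0 0 0 0;-.08 .141 0 0 0 0;-.08 .141 0 0 0 0;-.035 .07 0 0 0 0;0 0 0 0 0 0;0 0 0 0 0 0'; python3 -c "
from h import *
plan(.6258,.1465,.0225,89.5)"
```

```text
clock: 46.12
ee_pos: [0.625, 0.1451, 0.1481]
tcp_rot: [-0.001, 0.005, 1.0, -0.0]
force: [-1.0, -0.4, -1.9]
opening: 0.0637
grasp_force: 24.9
t 46.1 pos [0.625  0.1451 0.1481] yaw 89.5 turn-first az total -0.01 tilt [-0.008 -0.013] shift [-0.004  0.006  0.502] open 0.0637 gf 24.9 F [-1.  -0.4 -1.9] j1 0.12 j6 -1.44
```

```bash
python3 -m creep '-.003 .005 .08 0 0 0;0 0 .12 0 0 0;0 0 .12 0 0 0;0 0 .08 0 0 0; 0 0 .05 0 0 0;0 0 .03 0 0 0;0 0 .018 0 0 0;0 0 0 0 0 0;0 0 0 0 0 0;0 0 .004 0 0 0;0 0 0 0 0 0;0 0 0 0 0 0' ; python3 -c "
from h import *
plan(.6258,.1465,.0225,89.5)"
```

```text
clock: 47.62
ee_pos: [0.6267, 0.1476, 0.023]
tcp_rot: [0.0, 0.005, 1.0, -0.0]
force: [-0.5, -0.5, -1.4]
opening: 0.0639
grasp_force: 24.9
t 47.6 pos [0.6267 0.1476 0.023 ] yaw 89.5 turn-first az total -0.00 tilt [-0.001  0.   ] shift [ 0.004 -0.004  0.002] open 0.0639 gf 24.9 F [-0.5 -0.5 -1.4] j1 0.12 j6 -1.44
```

```bash
python3 -m creep '0 0 .006 0 0 0;0 0 0 0 0 0' 1 8; python3 -m creep '0 0 0 0 0 0;0 0 0 0 0 0;0 0 0 0 0 0;0 0 0 0 0 0;0 0 -.08 0 0 0;0 0 -.18 0 0 0;0 0 -.2 0 0 0;0 0 -.2 0 0 0;.05 -.2 0 0 0 0;.05 -.2 0 0 0 0;.05 -.2 0 0 0 0;.05 -.2 0 0 0 0;.05 -.2 0 0 0 0;.05 -.2 0 0 0 0;.05 -.2 0 0 0 0;.05 -.2 0 0 0 0;.05 -.2 0 0 0 0;.05 -.2 0 0 0 0;.05 -.2 0 0 0 0;0 0 0 0 0 0' -1; python3 - <<'E'
from h import *
t=cams.grab_frame("top");s=cams.grab_frame("scene");cv2.imwrite("pics/t5.png",t)
f=lambda im,x,y,w,h,k:cv2.resize(im[y:y+h,x:x+w],None,fx=k,fy=k,interpolation=cv2.INTER_CUBIC)
a=f(t,125,115,230,130,3);b=f(s,180,170,310,150,690/310);cv2.imwrite("pics/z5.png",np.vstack([a,b[:,:690]])[:600]);print(a.shape,b.shape)
E
```

```text
clock: 47.88
ee_pos: [0.627, 0.1476, 0.0224]
tcp_rot: [0.0, 0.005, 1.0, -0.0]
force: [-2.5, 0.0, 6.3]
opening: 0.0642
grasp_force: 8.0
clock: 50.38
ee_pos: [0.4834, -0.4052, 0.1879]
tcp_rot: [0.001, 0.007, 1.0, -0.001]
force: [-0.4, -0.8, -0.0]
opening: 0.088
grasp_force: 0.0
(390, 690, 3) (334, 690, 3)
```

View pics/z5.png

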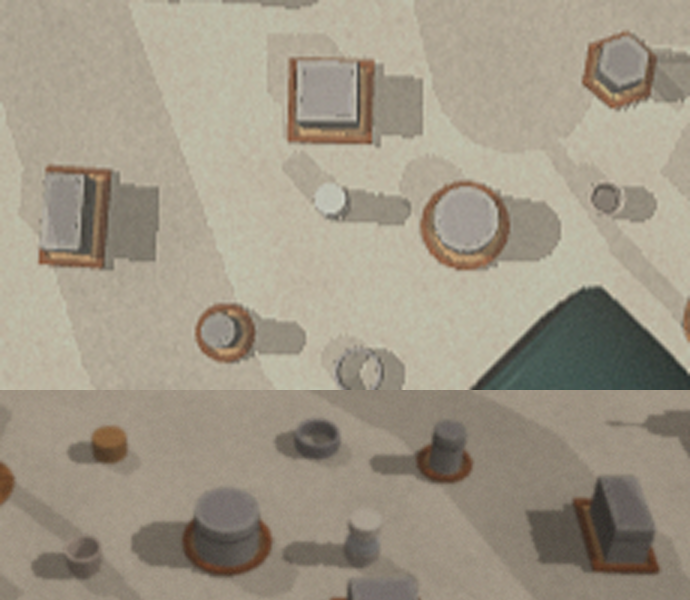

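All five tins appear inside their rims, with top-crop lids at (219,330), (467,219), (326,91), (624,60) and (64,211). One numeric check before handing in.

```bash
python3 - <<'E'
from h import *
for n,p,s in [("small",(219,330),(.3791,.26)),("big",(467,219),(.49,.0042)),("sq",(326,91),(.6258,.1465)),("hex",(624,60),(.6557,-.1636)),("obl",(64,211),(.5042,.4188))]:
    print(n,((ray("top",np.array(p)/3+[125,115]-.33,.055)[0,:2]-s)*1000).round(1))
E
```

```text
small [ 1.4 -1.3]
big [ 2.2 -1.8]
sq [1.5 0.7]
hex [1.3 0.1]
obl [ 0.8 -1.2]
```

```bash
python3 -c "
from bench import workorder
print(workorder.finish_job())"
```

```text
the job is handed in; nothing more can be done
None
```

All five tins stand upright and released in their matching holders, each within about 3 mm of centre by the top camera, and the job was handed in at about 50 s; no verdict was returned.

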